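# Crank the digestion tube rack up into the cam's dwell

## Task

Hold the red knob and gently crank the tube rack up out of the heating block until its roller has gone over the cam's crest and rests in the flat yellow dwell, so that the rack stays up by itself when you let go; do not force the cam on against the stop at the dwell's far end. Then slide the white drip tray fully home under the raised tubes by its blue handle. Leave the rack itself and the glassware around it alone.

Things in the scene. Friction and masses are not known exactly. Their poses are not given: they have to be found in the camera images.
- crank_axis (a point): Point on the vertical camshaft's axis, at the height of the middle of the crank knob (183 mm above the table). Its z axis is up; its x and y axes are those of the whole digestion unit: the rack stands 210 mm along its +y, the tray comes from farther out on that side, and its x axis points away from the robot.
- crank (a joint): Crank angle in rad, growing anticlockwise seen from above, which raises the rack. At 0 the arm points along the unit's -x (to the robot) and first swings away from the rack; it starts at 0 to 0.5. The cam is clamped on the shaft in a different position each time, so the angle of the dwell is not known beforehand (somewhere from 2.8 to 4.4): it must be felt or watched.
- knob_grip (a point): Middle of the red crank knob: upright cylinder 24 mm across, 46 mm tall (the point is 27 mm above its foot), free to spin on its pin, 55 mm from the crank axis; the 18 mm wide crank arm lies right below it. Hold it from above. Along its circle it needs about 1 N before the ramp, 5 to 9 N on it, pulls ahead or goes slack at the step down, about 1 N in the dwell.
- rack (a joint): Height of the tube rack in m: about 0 down in the block, about 0.039 on the cam's crest, about 0.036 with the roller in the flat yellow dwell behind it. Sprung downwards: let go on the ramp, it sinks, turning the crank back. Ramp: 2.0 rad of crank turn, even rise. Crest and the 3 mm step down: about 0.25 rad. Then about 0.25 rad of free flat dwell, ended by a stop wall.
- roller: Steel roller of the rack, 16 mm across, rolling on the cam's upper face 38 mm from the crank axis, on the side towards the rack; origin at its centre. It bears on the cam with 15 to 25 N. Cranking on against the stop wall at the far end of the dwell jams it: 45 N on the roller is the limit (about 25 N on the knob along its circle).
- rack_top (a point): Centre of the upper steel plate of the tube rack (150 mm along the unit's y, 50 mm along x; four glass tubes stand 33 mm out of it). Rises with the rack, not to be touched. Its fixed guide frame, 190 mm wide and 221 mm tall above the table, stands 50 mm along the unit's +x from this point.
- tray_handle (a point): Middle of the blue upright handle of the white drip tray: 30 mm wide along the unit's x, 10 mm thick along its y, 45 mm tall (the point is 20 mm below its top). The tray slides along the unit's -y. The middle of the handle, the rack and the crank axis lie on one line along the unit's y; home, the handle is 130 mm from the rack's centre. Push it from its outer face.
- tray (a joint): How far the drip tray has been slid in, in m: starts at 0 to 0.02, fully home under the tubes at 0.150, against a stop. Slides with about 2 N. The tubes bar its way while the rack is down.
- reagent_bottle: Clear bottle with a red cap, 64 mm across, 130 mm tall, bystander; origin at the centre of its foot.
- beaker: Glass beaker, 68 mm across, 85 mm tall, bystander; origin at the centre of its foot.
- sample_jar: Amber jar with a blue lid, 48 mm across, 55 mm tall, bystander; origin at the centre of its foot.

How it is judged:
On the way, in this order (a step that is already met when the one before it is completed fails the run):
1. the rack stands in the dwell by itself, the crank let go (value of joint rack between 0.0345 and 0.0375 m and contact force between the fingers and crank below 0.3 N), for 0.4 s.
2. the tray is home (value of joint tray above 0.146 m), for 0.2 s.
At the end, for the whole second after the job is handed in: the rack rests at 34.5 to 37.5 mm (roller in the flat dwell), the crank still, the tray within 4 mm of fully home (value of joint rack between 0.0345 and 0.0375 m and value of joint tray above 0.146 m and velocity of joint crank between -0.05 and 0.05 rad/s); the robot touches nothing.
It fails at once if the roller is jammed or slammed against the cam (more than 45 N between them) (contact force between roller and anything else above 45 N).
It fails at once if the rack is pushed or lifted by the robot (contact force between any of the fingers, the arm and rack above 3 N).
It fails at once if a bottle, beaker or jar is moved (distance of any of reagent_bottle, beaker, sample_jar from where it was at the start of the episode above 0.02 m).
It also fails if it takes over 70 s, if anything falls off the work surface, if the arm or the gripper's body presses on something with over 40 N, if the wrist force passes 120 N, or if a joint passes its speed limit or range.

## Robot

A 7-joint arm with a two-finger parallel gripper is mounted at the origin on the work surface. World frame = base frame: x ahead of the robot, y to its left, z up, the work surface at z = 0. Lengths are in m, angles in rad, forces in N, time in s.
With the tool pointing down it reaches from about 0.4 to 0.9 m from the base axis. Payload 5.5 kg.
Tool frame: the origin (TCP) lies at the very end of the fingers, on their centre line; the grasp point (between the pads) lies 19 mm behind it; z points along the fingers, y is the direction in which the jaws open and shut (so a half turn about z gives the same grasp; the last joint's range is limited). The gripper opens to 85 mm and grips with 20 to 120 N. Pads are 22 mm wide; open, the fingers measure 114 mm over their backs; the gripper's body (76 mm by 85 mm) begins 54 mm behind the grasp point. The pads swing forward as they close: fully open they stand 13 mm farther back than shut.
Start: joints at [1.555, 0.501, -0.427, 1.55, 0.221, 1.138, -0.21], TCP at [0.179, -0.625, 0.231] pointing down, gripper open.
Joint ranges: [-2.88, 2.88], [-0.31, 2.03], [-1.54, 1.56], [0.2, 2.42], [-1.41, 4.55], [0.19, 2.02], [-2.57, 2.57]. Speed limits (rad/s): [2.57, 2.57, 3.14, 3.14, 3.14, 3.14, 3.14].

## Interface

Orientations are given as a unit quaternion [w, x, y, z].
In Python, from station import * gives the robot as it stands.
- The arm moves only by the tool arm_command, never from a script. Its argument "commands" is a list of rows, each an object with "offset": the shift along the world's x, y, z in m, a list of three; "rot": the turn, a rotation vector about the world's x, y, z in rad, a list of three; "jaw": the opening, from 0 (shut) to 1 (fully open). In form: [{"offset": [x, y, z], "rot": [wx, wy, wz], "jaw": jaw}, ...]. A call has 1 to 12 rows; each row is the pose to reach, as a shift and turn from the pose commanded when the call began; what a row does not reach only later rows make up. A row lasts 1/12 s, in which the tool goes at most 41.7 mm and 7.16 degrees, less where a joint would pass 70% of its speed; a pose out of reach is approached as far as the arm can. A call with a gripper value outside its range is refused whole. The fingers move at their own pace and stop on an object; "grip_force" is the grip in N (left out, the last holds). Time passes only in rows, so rows that repeat a pose let the fingers close. It gives the time, the measured TCP pose, the force and the opening at its end, in the units of the state.
- get_obs(): the state, without advancing time (a new reading comes with each control period).
- snapshot(name): name is "side" or "top" or "wrist"; returns a dict with "image" (480x640x3 uint8, red, green, blue), "depth" (480x640 float32, m along the optical axis (not along the pixel's ray), 0 where there is no reading), "camera_matrix" (3x3 intrinsics, pixels), "k1" (the pictures are not rectified: a ray, as slopes to the right and down, at radius r is drawn at 1 + k1 r^2 times it, then the intrinsics apply), "xyz" and "orientation" of the camera in the world; the wrist camera has in their place "mount" (4x4, takes a point from camera to tool coordinates, whose origin is the TCP and whose axes are the flange's). Camera axes: x right, y down, z forward; pixel columns grow to the right and rows downward; lengths in m; the calibration is good to about 2 mm. A picture is of the moment at which its call begins: read the wrist's pose just before it.
- finish_job(): hands the job in, once; it reports no verdict.
Trained networks look in a picture, given as the dict that the camera call returned (one of the last four; its "shot" number tells which), for a name from the list of things; names that differ only in an ending like _2 or _b are one class to them, and where a whole thing is asked for, a point or a joint stands for the part that bears it (a point fixed in the world has none). Each returns a list of dicts, best first, with "confidence" (0 to 1); they miss things now and then, are a little off and sometimes report something else, mostly with a low value. They report only what shows in the picture. A call takes as long as a camera call.
- cut_out(query, picture): "pixels" (480x640 bool, what is visible of it) and "at" ([column, row] in pixels, amid what is visible of it).
The state is a dict: "clock": time; "qpos": joint angles; "joint_vel": joint speeds; "joint_torque": joint torques, N m; "ee_pos": TCP position; "tool_rot": TCP orientation; "contact_force": force on the tool from outside, world axes, zero at the start; "torque": the same for the moment, N m; "finger_gap": finger opening in m.
Only numpy, scipy, OpenCV 4.12 (cv2) and the standard library are available. Lean on these libraries where they do the work, as an engineer would, in place of code of your own. Each camera call takes 0.05 s, during which the arm holds its last target.

## Working session

There is one attempt and no reset: what is moved stays moved. The work goes in short steps, Python scripts to look and compute and a tool call to move; the robot and the scene stay as the last step left them, time stands still between calls to the robot, and variables do not carry over. Pictures are saved under pics/ and viewed, and the job is handed in when it is done.

Besides the shell and the picture viewer there is one more tool, called after "Request:" in YAML: its name, and indented under it one key for each argument. arm_command: Moves the arm, as the interface text tells. Its arguments: {"type":"object","properties":{"commands":{"type":"array","items":{"type":"object","properties":{"offset":{"type":"array","items":{"type":"number"}},"rot":{"type":"array","items":{"type":"number"}},"jaw":{"type":"number"}}}},"grip_force":{"type":"number"}},"required":["commands"]}

```bash
mkdir -p pics; ls
cat > h.py <<'E'
from station import *
import numpy as np, cv2
from scipy.spatial.transform import Rotation as R
def save(s,n): cv2.imwrite('pics/'+n+'.png', s['image'][:,:,::-1])
def campose(s,obs=None):
    if 'mount' in s:
        m=np.array(s['mount']); q=obs['tool_rot']; Rt=R.from_quat([q[1],q[2],q[3],q[0]]).as_matrix()
        return Rt@m[:3,:3], Rt@m[:3,3]+np.array(obs['ee_pos'])
    q=s['orientation']; 
    return R.from_quat([q[1],q[2],q[3],q[0]]).as_matrix(), np.array(s['xyz'])
def slopes(s,uv):
    uv=np.atleast_2d(np.array(uv,float)); K=np.array(s['camera_matrix']); d=(uv-[K[0,2],K[1,2]])/[K[0,0],K[1,1]]
    x=d.copy()
    for _ in range(20): x=d/(1+s['k1']*(x**2).sum(1,keepdims=True))
    return x
def pts(s,uv,obs=None,z=None):
    """world points from depth, or ray with plane z"""
    Rm,t=campose(s,obs); x=slopes(s,uv); ray=np.c_[x,np.ones(len(x))]@Rm.T
    uv=np.atleast_2d(uv).astype(int)
    if z is None: d=s['depth'][uv[:,1],uv[:,0]].astype(float)
    else: d=(z-t[2])/ray[:,2]
    return t+ray*d[:,None]
def maskpts(s,m,obs=None):
    v,u=np.nonzero(m&(s['depth']>0)); return pts(s,np.c_[u,v],obs)
E
python3 - <<'E'
from h import *
o=get_obs(); print({k:np.round(v,3).tolist() for k,v in o.items()})
for n in ['side','top','wrist']:
    s=snapshot(n); save(s,n+'0')
    if n!='wrist': print(n,s['xyz'],s['orientation'])
E
```

```text
pics
{'clock': 0.0, 'qpos': [1.555, 0.502, -0.427, 1.551, 0.221, 1.138, -0.21], 'joint_vel': [0.001, -0.0, 0.001, -0.001, -0.001, 0.0, -0.001], 'joint_torque': [-0.001, -56.951, -5.816, -28.094, 0.011, 0.012, 0.0], 'ee_pos': [0.179, -0.624, 0.23], 'tool_rot': [-0.001, 0.99, 0.139, -0.0], 'contact_force': [0.415, -0.299, 0.412], 'torque': [0.018, 0.01, 0.026], 'finger_gap': 0.086}
side [ 1.26318198 -0.66856773  1.203583  ] [-0.31259306  0.87077576  0.35718349 -0.12827748]
top [ 0.52730675 -0.03917156  1.26617834] [ 0.02907486 -0.69637392  0.71651618 -0.02868071]
```

View pics/side0.png

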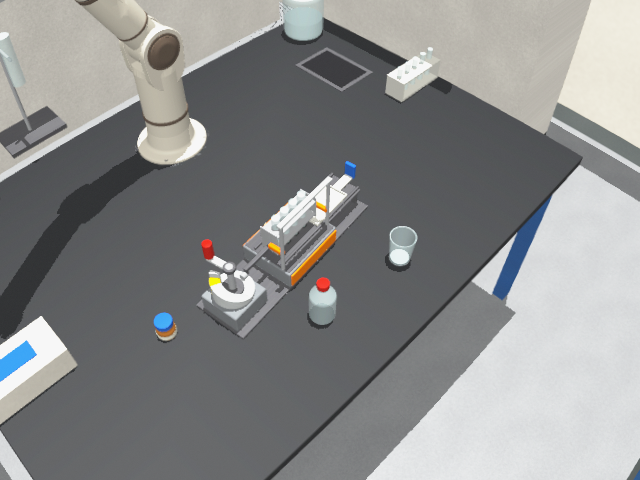

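View pics/top0.png

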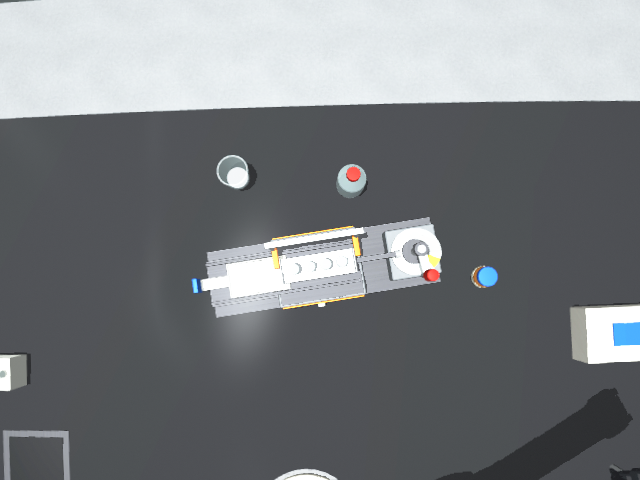

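Run:
```python
from h import *
for n in ['side','top']:
    s=snapshot(n)
    for q in ['knob_grip','rack_top','tray_handle','roller','crank','reagent_bottle','beaker','sample_jar']:
        r=cut_out(q,s)
        if not r: print(n,q,'none'); continue
        r=r[0]; p=maskpts(s,r['pixels']); 
        print(n,q,round(r['confidence'],2),np.round(r['at']),r['pixels'].sum(), 'med',np.round(np.median(p,0),3),'lo',np.round(np.percentile(p,3,axis=0),3),'hi',np.round(np.percentile(p,97,axis=0),3))
```

```text
side knob_grip 0.76 [208. 250.] 204 med [ 0.549 -0.263  0.195] lo [ 0.531 -0.272  0.164] hi [ 0.555 -0.248  0.208]
side rack_top 0.87 [287. 224.] 1864 med [ 0.58  -0.061  0.125] lo [ 0.548 -0.2    0.065] hi [0.609 0.049 0.178]
side tray_handle 0.98 [336. 196.] 900 med [0.552 0.131 0.069] lo [0.523 0.03  0.062] hi [0.609 0.219 0.16 ]
side roller 0.55 [242. 274.] 35 med [ 0.593 -0.213  0.088] lo [ 0.586 -0.219  0.078] hi [ 0.598 -0.207  0.093]
side crank 0.81 [227. 284.] 1896 med [ 0.599 -0.257  0.096] lo [ 0.486 -0.297  0.004] hi [ 0.643 -0.185  0.204]
side reagent_bottle 0.93 [320. 302.] 1074 med [ 0.771 -0.133  0.084] lo [ 0.741 -0.151  0.007] hi [ 0.79  -0.103  0.132]
side beaker 0.94 [402. 243.] 898 med [0.783 0.138 0.057] lo [0.752 0.107 0.01 ] hi [0.814 0.172 0.088]
side sample_jar 0.73 [167. 327.] 467 med [ 0.549 -0.416  0.05 ] lo [ 0.522 -0.434  0.009] hi [ 0.561 -0.395  0.059]
top knob_grip 0.73 [429. 275.] 141 med [ 0.541 -0.26   0.204] lo [ 0.531 -0.272  0.175] hi [ 0.551 -0.252  0.209]
top rack_top 0.93 [320. 262.] 2477 med [ 0.574 -0.053  0.141] lo [ 0.542 -0.196  0.064] hi [0.608 0.044 0.175]
top tray_handle 0.87 [248. 280.] 2211 med [0.544 0.109 0.065] lo [0.515 0.04  0.06 ] hi [0.586 0.21  0.102]
top roller none
top crank 0.66 [418. 252.] 2004 med [ 0.591 -0.252  0.086] lo [ 0.54  -0.296  0.071] hi [ 0.639 -0.209  0.205]
top reagent_bottle 0.94 [352. 179.] 817 med [ 0.748 -0.118  0.091] lo [ 0.727 -0.149  0.013] hi [ 0.783 -0.092  0.132]
top beaker 0.88 [232. 172.] 792 med [0.791 0.142 0.034] lo [0.752 0.109 0.001] hi [0.812 0.166 0.086]
top sample_jar 0.71 [485. 275.] 425 med [ 0.537 -0.407  0.053] lo [ 0.516 -0.429  0.014] hi [ 0.557 -0.392  0.059]
```

Run:
```python
from h import *
for n in ['top','side']:
    s=snapshot(n); im=s['image'].astype(int); r,g,b=im[...,0],im[...,1],im[...,2]
    yy,xx=np.mgrid[:480,:640]
    if n=='top':
        c=s['image'][215:305,375:505]; cv2.imwrite('pics/ztop.png',cv2.resize(c,None,fx=6,fy=6,interpolation=2)[:,:,::-1]); 
        box=(xx>170)&(xx<230)&(yy>260)&(yy<310); kb=(xx>410)&(xx<450)&(yy>255)&(yy<290)
    else:
        c=s['image'][225:325,190:320]; cv2.imwrite('pics/zside.png',cv2.resize(c,None,fx=6,fy=6,interpolation=2)[:,:,::-1])
        box=(xx>330)&(xx<370)&(yy>150)&(yy<190); kb=(xx>195)&(xx<222)&(yy>232)&(yy<265)
    m=(b>120)&(r<90)&box; p=maskpts(s,m); print(n,'handle',m.sum(),np.round(np.median(p,0),4),np.round(np.percentile(p,[3,97],axis=0),3).tolist())
    t=p[p[:,2]>np.percentile(p[:,2],97)-.006]; print(' top',np.round(t.mean(0),4),np.round(t.min(0),3),np.round(t.max(0),3))
    m=(r>120)&(g<70)&kb; p=maskpts(s,m); t=p[p[:,2]>.198]; print('knob',m.sum(),len(t),np.round(t.mean(0),4),np.round(np.percentile(t,[5,95],axis=0),3).tolist())
    print('intr',s['camera_matrix'][0],s['k1'])
```

```text
top handle 75 [0.5381 0.2106 0.0926] [[0.521, 0.208, -0.001], [0.553, 0.247, 0.111]]
 top [0.5357 0.2118 0.109 ] [0.521 0.208 0.106] [0.549 0.221 0.112]
knob 47 12 [ 0.5414 -0.2538  0.2015] [[0.533, -0.257, 0.198], [0.551, -0.251, 0.206]]
intr [555.48827568   0.         315.60936072] -0.09082219607110881
side handle 147 [0.537  0.215  0.0933] [[0.458, 0.21, -0.001], [0.551, 0.308, 0.114]]
 top [0.5401 0.2165 0.1113] [0.525 0.21  0.108] [0.552 0.223 0.116]
knob 184 77 [ 0.5449 -0.2617  0.2049] [[0.535, -0.27, 0.199], [0.553, -0.252, 0.208]]
intr [593.42523022   0.         310.69149973] -0.18699552244819662
```

View pics/ztop.png

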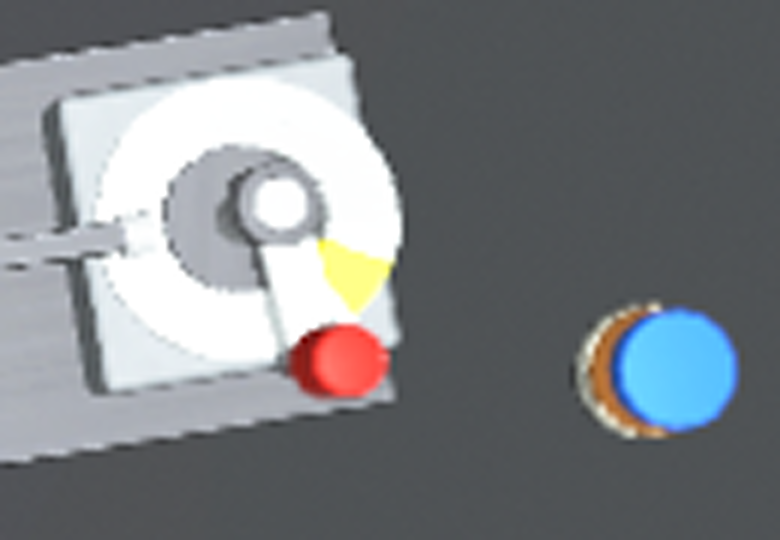

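View pics/zside.png

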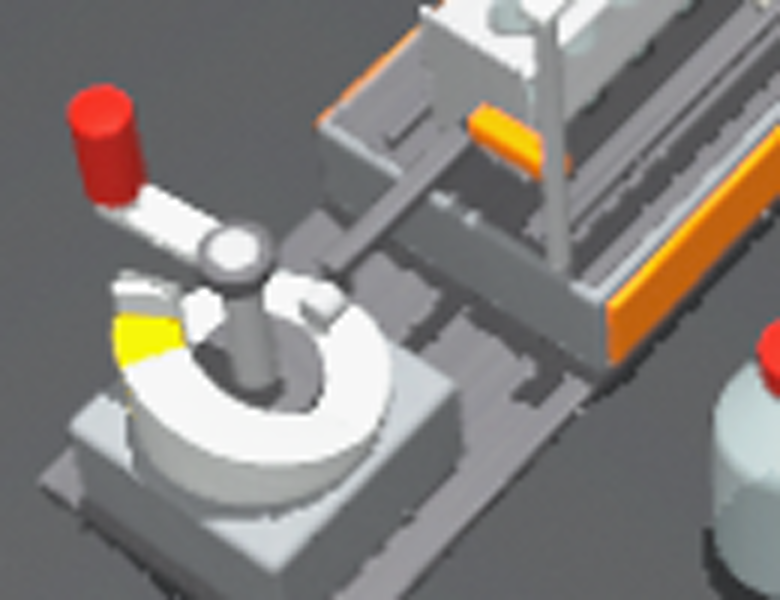

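Run:
```python
from h import *
s=snapshot('top'); s2=snapshot('side')
a=pts(s,[[422,249],[432,275]]); b=pts(s2,[[229,267],[206.5,243]]); print(np.round(a,4).tolist(),np.round(b,4).tolist())
for z in (.165,.175,.18,.185): print(z,np.round(pts(s,[[422,249]],z=z),4),np.round(pts(s2,[[229,267]],z=z),4))
for z in (.202,): print(z,np.round(pts(s,[[432.8,275.2]],z=z),4),np.round(pts(s2,[[206.8,243.5]],z=z),4))
for S in (s,s2):
    im=S['image'].astype(int); m=(im[...,0]>180)&(im[...,1]>180)&(im[...,2]<150)
    yy,xx=np.mgrid[:480,:640]; m&=(xx>200)&(xx<450)&(yy>240)&(yy<300)
    p=maskpts(S,m); v,u=np.nonzero(m); print(m.sum(),np.round(np.median(p,0),4),np.round(pts(S,[[u.mean(),v.mean()]],z=np.median(p[:,2])),4))
    q=np.round(p-[0.598,-.246,0],3); print(np.round(np.percentile(np.unwrap(np.arctan2(q[:,1],q[:,0])%(2*np.pi)),[3,50,97]),2),np.percentile(p[:,2],[5,95]))
```

```text
[[0.5947, -0.2522, 0.1603], [0.5415, -0.2604, 0.2065]] [[0.5976, -0.2485, 0.1592], [0.5445, -0.2606, 0.2076]]
0.165 [[ 0.5944 -0.2513  0.165 ]] [[ 0.6012 -0.2508  0.165 ]]
0.175 [[ 0.5938 -0.2493  0.175 ]] [[ 0.6076 -0.2549  0.175 ]]
0.18 [[ 0.5935 -0.2484  0.18  ]] [[ 0.6108 -0.2569  0.18  ]]
0.185 [[ 0.5932 -0.2474  0.185 ]] [[ 0.614  -0.2589  0.185 ]]
0.202 [[ 0.5412 -0.2629  0.202 ]] [[ 0.5421 -0.2588  0.202 ]]
240 [ 0.5846 -0.1229  0.1201] [[ 0.5772 -0.1239  0.1201]]
[1.43 1.64 4.28] [0.05317893 0.12526382]
167 [ 0.5911 -0.1257  0.1126] [[ 0.606  -0.1891  0.1126]]
[1.22 1.63 4.24] [0.05305038 0.12482951]
```

Request:
arm_command:
  commands:
    - {"offset": [0.03, 0.03, 0.03], "rot": [0, 0, 0], "jaw": 0.7}
    - {"offset": [0.06, 0.06, 0.05], "rot": [0, 0, 0], "jaw": 0.7}
    - {"offset": [0.09, 0.09, 0.05], "rot": [0, 0, 0], "jaw": 0.7}
    - {"offset": [0.12, 0.12, 0.05], "rot": [0, 0, 0], "jaw": 0.7}
    - {"offset": [0.15, 0.15, 0.05], "rot": [0, 0, 0], "jaw": 0.7}
    - {"offset": [0.18, 0.18, 0.05], "rot": [0, 0, 0], "jaw": 0.7}
    - {"offset": [0.21, 0.21, 0.05], "rot": [0, 0, 0], "jaw": 0.7}
    - {"offset": [0.24, 0.24, 0.05], "rot": [0, 0, 0], "jaw": 0.7}
    - {"offset": [0.27, 0.27, 0.05], "rot": [0, 0, 0], "jaw": 0.7}
    - {"offset": [0.3, 0.3, 0.05], "rot": [0, 0, 0], "jaw": 0.7}
    - {"offset": [0.33, 0.33, 0.05], "rot": [0, 0, 0], "jaw": 0.7}
    - {"offset": [0.355, 0.355, 0.05], "rot": [0, 0, 0], "jaw": 0.7}
  grip_force: 50

```text
clock: 2.25
ee_pos: [0.5247, -0.2788, 0.2816]
tool_rot: [0.0, 0.99, 0.139, 0.0]
contact_force: [-0.3, -0.2, -0.7]
finger_gap: 0.0597
```

Run:
```python
from h import *
o=get_obs(); print(o['clock'],np.round(o['ee_pos'],4),np.round(o['tool_rot'],3),o['finger_gap'],np.round(o['contact_force'],1))
s=snapshot('wrist'); save(s,'w1')
for q in ['knob_grip','crank']:
    for r in cut_out(q,s)[:1]:
        p=maskpts(s,r['pixels'],o); print(q,r['confidence'],r['at'],np.round(np.percentile(p,[3,50,97],axis=0),4).tolist())
s=snapshot('side'); o=get_obs()
print(o['clock'],np.round(o['ee_pos'],4))
```

```text
2.25 [ 0.5247 -0.2788  0.2816] [0.    0.99  0.139 0.   ] 0.05965058029441025 [-0.3 -0.2 -0.7]
knob_grip 0.73 [293.9, 219.5] [[0.5332, -0.2716, 0.1657], [0.5464, -0.2614, 0.2051], [0.5539, -0.2514, 0.2067]]
crank 0.67 [302.1, 133.6] [[0.5392, -0.2928, 0.0745], [0.5923, -0.2564, 0.1044], [0.6387, -0.2095, 0.2058]]
2.45 [ 0.5247 -0.2783  0.2813]
```

View pics/w1.png

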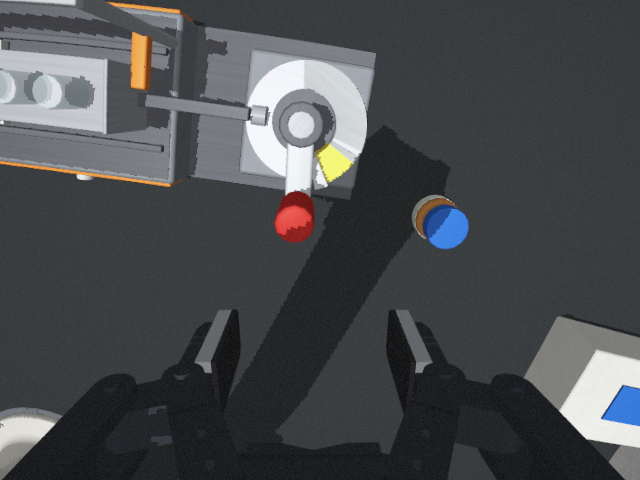

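Run:
```python
from h import *
o=get_obs(); s=snapshot('wrist')
print('knob',np.round(pts(s,[[295,222]],o,z=.205),4),'shaft',np.round(pts(s,[[301,124],[301,124]],o),4),np.round(pts(s,[[301,124]],o,z=.16),4), 'roller',np.round(pts(s,[[259,115],[255,116]],o),4))
im=s['image'].astype(int); m=(im[...,0]>170)&(im[...,1]>170)&(im[...,2]<150)
yy,xx=np.mgrid[:480,:640]; m&=(xx>300)&(xx<370)&(yy>130)&(yy<200)
p=maskpts(s,m,o); ax=np.array([.596,-.250,0]); q=p-ax; a=np.arctan2(q[:,1],q[:,0])%(2*np.pi); rr=np.hypot(q[:,0],q[:,1])
print(m.sum(),np.round(np.percentile(a,[2,50,98]),3),np.percentile(rr,[3,97]),np.percentile(p[:,2],[3,50,97]))
```

```text
knob [[ 0.5439 -0.2612  0.205 ]] shaft [[ 0.5963 -0.2487  0.1605]
 [ 0.5963 -0.2487  0.1605]] [[ 0.5963 -0.2487  0.16  ]] roller [[ 0.5911 -0.2121  0.0904]
 [ 0.5894 -0.2091  0.0903]]
711 [3.836 4.08  4.313] [0.0263829  0.04875178] [0.11117234 0.11259086 0.11396224]
```

Request:
arm_command:
  commands:
    - {"offset": [0.018, 0.017, -0.02], "rot": [0, 0, 0], "jaw": 0.7}
    - {"offset": [0.018, 0.017, -0.04], "rot": [0, 0, 0], "jaw": 0.7}
    - {"offset": [0.018, 0.017, -0.04], "rot": [0, 0, 0], "jaw": 0.7}

```text
clock: 2.75
ee_pos: [0.5387, -0.2636, 0.2375]
tool_rot: [-0.002, 0.99, 0.138, -0.003]
contact_force: [-0.7, 0.6, -0.0]
finger_gap: 0.0594
```

Request:
arm_command:
  commands:
    - {"offset": [0.0, 0.0, -0.025], "rot": [0, 0, 0], "jaw": 0.6}
    - {"offset": [0.0, 0.0, -0.05], "rot": [0, 0, 0], "jaw": 0.6}
    - {"offset": [0.0, 0.0, -0.077], "rot": [0, 0, 0], "jaw": 0.6}
    - {"offset": [0.0, 0.0, -0.077], "rot": [0, 0, 0], "jaw": 0.6}
    - {"offset": [0.0, 0.0, -0.077], "rot": [0, 0, 0], "jaw": 0.6}

```text
clock: 3.17
ee_pos: [0.5396, -0.2649, 0.1639]
tool_rot: [-0.0, 0.99, 0.138, -0.001]
contact_force: [1.3, 0.2, -0.3]
finger_gap: 0.0511
```

Run:
```python
from h import *
o=get_obs(); print(o['clock'],np.round(o['ee_pos'],4),np.round(o['tool_rot'],3),o['finger_gap'],np.round(o['contact_force'],1))
s=snapshot('wrist'); save(s,'w2')
print(np.round(get_obs()['ee_pos'],4))
```

```text
3.1667 [ 0.5396 -0.2649  0.1639] [-0.     0.99   0.138 -0.001] 0.051086209963195586 [ 1.3  0.2 -0.3]
[ 0.5412 -0.2649  0.1654]
```

View pics/w2.png

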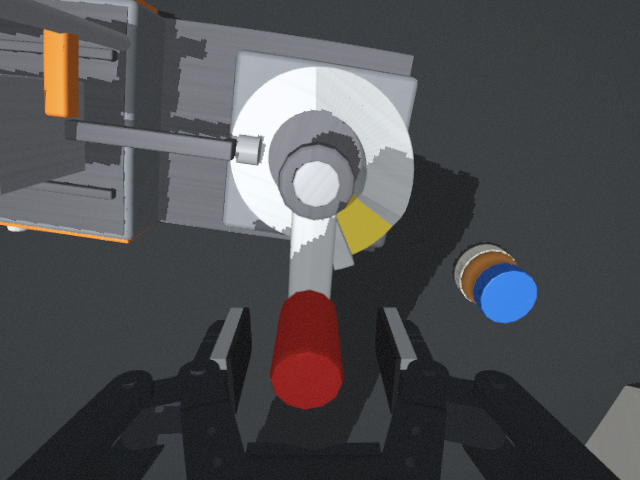

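Request:
arm_command:
  commands:
    - {"offset": [0.001, 0.002, 0], "rot": [0, 0, 0], "jaw": 0.3}
    - {"offset": [0.001, 0.002, 0], "rot": [0, 0, 0], "jaw": 0.2}
    - {"offset": [0.001, 0.002, 0], "rot": [0, 0, 0], "jaw": 0.1}
    - {"offset": [0.001, 0.002, 0], "rot": [0, 0, 0], "jaw": 0.1}
    - {"offset": [0.001, 0.002, 0], "rot": [0, 0, 0], "jaw": 0.1}
    - {"offset": [0.001, 0.002, 0], "rot": [0, 0, 0], "jaw": 0.1}
  grip_force: 40

```text
clock: 3.72
ee_pos: [0.5439, -0.2616, 0.1665]
tool_rot: [0.001, 0.99, 0.139, 0.001]
contact_force: [-0.8, -0.2, 7.0]
finger_gap: 0.0233
```

```bash
cat > arc.py <<'E'
from h import *
import sys
AX=np.array([.596,-.2495])
def st():
    o=get_obs(); p=np.array(o['ee_pos']); d=p[:2]-AX; a=np.arctan2(d[1],d[0]); t=np.array([-np.sin(a),np.cos(a)]); f=np.array(o['contact_force'])
    print('t',round(o['clock'],2),'p',np.round(p,4),'ang',round(a%(2*np.pi),3),'r',round(np.hypot(*d),4),'Ftan',round(f[:2]@t,1),'Frad',round(f[:2]@d/np.hypot(*d),1),'Fz',round(f[2],1),'gap',round(o['finger_gap'],4))
    return a
if __name__=='__main__':
    a=st(); a0=float(sys.argv[1]); n=int(sys.argv[2]); st_=float(sys.argv[3]); r=float(sys.argv[4]) if len(sys.argv)>4 else .055
    b=a0+np.arange(1,n+1)*st_
    print(np.round(r*np.c_[np.cos(b)-np.cos(a0),np.sin(b)-np.sin(a0)],3).tolist(), 'end',b[-1])
E
python3 arc.py 3.36 10 0.1
```

```text
t 3.72 p [ 0.5439 -0.2616  0.1665] ang 3.37 r 0.0535 Ftan -0.0 Frad 0.8 Fz 7.0 gap 0.0233
[[0.001, -0.005], [0.003, -0.01], [0.006, -0.015], [0.009, -0.02], [0.012, -0.024], [0.016, -0.028], [0.02, -0.032], [0.025, -0.035], [0.03, -0.038], [0.035, -0.04]] end 4.359999999999999
```

Request:
arm_command:
  commands:
    - {"offset": [0.001, -0.005, 0], "rot": [0, 0, 0], "jaw": 0.1}
    - {"offset": [0.003, -0.01, 0], "rot": [0, 0, 0], "jaw": 0.1}
    - {"offset": [0.006, -0.015, 0], "rot": [0, 0, 0], "jaw": 0.1}
    - {"offset": [0.009, -0.02, 0], "rot": [0, 0, 0], "jaw": 0.1}
    - {"offset": [0.012, -0.024, 0], "rot": [0, 0, 0], "jaw": 0.1}
    - {"offset": [0.016, -0.028, 0], "rot": [0, 0, 0], "jaw": 0.1}
    - {"offset": [0.02, -0.032, 0], "rot": [0, 0, 0], "jaw": 0.1}
    - {"offset": [0.025, -0.035, 0], "rot": [0, 0, 0], "jaw": 0.1}
    - {"offset": [0.03, -0.038, 0], "rot": [0, 0, 0], "jaw": 0.1}
    - {"offset": [0.035, -0.04, 0], "rot": [0, 0, 0], "jaw": 0.1}
    - {"offset": [0.035, -0.04, 0], "rot": [0, 0, 0], "jaw": 0.1}

```text
clock: 4.63
ee_pos: [0.5794, -0.3016, 0.1666]
tool_rot: [0.001, 0.99, 0.139, 0.001]
contact_force: [0.6, -0.2, 6.2]
finger_gap: 0.0233
```

```bash
python3 arc.py 4.36 12 0.1
```

```text
t 4.63 p [ 0.5794 -0.3016  0.1666] ang 4.405 r 0.0547 Ftan 0.6 Frad 0.0 Fz 6.2 gap 0.0233
[[0.005, -0.002], [0.011, -0.003], [0.016, -0.003], [0.022, -0.003], [0.027, -0.003], [0.032, -0.002], [0.038, -0.0], [0.043, 0.002], [0.048, 0.005], [0.052, 0.008], [0.056, 0.011], [0.06, 0.015]] end 5.5600000000000005
```

Tracking is excellent, with low radial force. Continuing onto the ramp.

Request:
arm_command:
  commands:
    - {"offset": [0.005, -0.002, 0], "rot": [0, 0, 0], "jaw": 0.1}
    - {"offset": [0.011, -0.003, 0], "rot": [0, 0, 0], "jaw": 0.1}
    - {"offset": [0.016, -0.003, 0], "rot": [0, 0, 0], "jaw": 0.1}
    - {"offset": [0.022, -0.003, 0], "rot": [0, 0, 0], "jaw": 0.1}
    - {"offset": [0.027, -0.003, 0], "rot": [0, 0, 0], "jaw": 0.1}
    - {"offset": [0.032, -0.002, 0], "rot": [0, 0, 0], "jaw": 0.1}
    - {"offset": [0.038, 0, 0], "rot": [0, 0, 0], "jaw": 0.1}
    - {"offset": [0.043, 0.002, 0], "rot": [0, 0, 0], "jaw": 0.1}
    - {"offset": [0.048, 0.005, 0], "rot": [0, 0, 0], "jaw": 0.1}
    - {"offset": [0.052, 0.008, 0], "rot": [0, 0, 0], "jaw": 0.1}
    - {"offset": [0.056, 0.011, 0], "rot": [0, 0, 0], "jaw": 0.1}

```text
clock: 5.55
ee_pos: [0.6303, -0.2942, 0.1665]
tool_rot: [0.002, 0.991, 0.137, -0.003]
contact_force: [-12.8, -4.3, 13.7]
finger_gap: 0.023
```

```bash
python3 arc.py 5.46 12 0.08
```

```text
t 5.55 p [ 0.6303 -0.2942  0.1665] ang 5.367 r 0.0563 Ftan -12.7 Frad -4.4 Fz 13.7 gap 0.023
[[0.003, 0.003], [0.006, 0.006], [0.009, 0.01], [0.011, 0.014], [0.013, 0.018], [0.014, 0.022], [0.016, 0.026], [0.017, 0.03], [0.017, 0.035], [0.018, 0.039], [0.018, 0.043], [0.017, 0.048]] end 6.42
```

Request:
arm_command:
  commands:
    - {"offset": [0.003, 0.003, 0], "rot": [0, 0, 0], "jaw": 0.1}
    - {"offset": [0.004, 0.005, 0], "rot": [0, 0, 0], "jaw": 0.1}
    - {"offset": [0.006, 0.006, 0], "rot": [0, 0, 0], "jaw": 0.1}
    - {"offset": [0.006, 0.006, 0], "rot": [0, 0, 0], "jaw": 0.1}

```text
clock: 5.88
ee_pos: [0.6373, -0.288, 0.1665]
tool_rot: [0.002, 0.99, 0.138, -0.002]
contact_force: [-10.0, -3.1, 10.9]
finger_gap: 0.0233
```

```bash
python3 arc.py 5.62 12 0.07
python3 - <<'E'
from h import *
s=snapshot('wrist'); save(s,'w3')
E
python3 arc.py 5.62 1 .1
```

```text
t 5.88 p [ 0.6373 -0.288   0.1665] ang 5.533 r 0.0565 Ftan -9.1 Frad -5.2 Fz 10.9 gap 0.0233
[[0.002, 0.003], [0.004, 0.006], [0.006, 0.01], [0.008, 0.013], [0.009, 0.017], [0.01, 0.021], [0.011, 0.024], [0.011, 0.028], [0.012, 0.032], [0.012, 0.036], [0.011, 0.04], [0.011, 0.044]] end 6.46
t 5.93 p [ 0.6373 -0.288   0.1665] ang 5.532 r 0.0565 Ftan -9.8 Frad -4.6 Fz 10.6 gap 0.0232
[[0.003, 0.004]] end 5.72
```

View pics/w3.png

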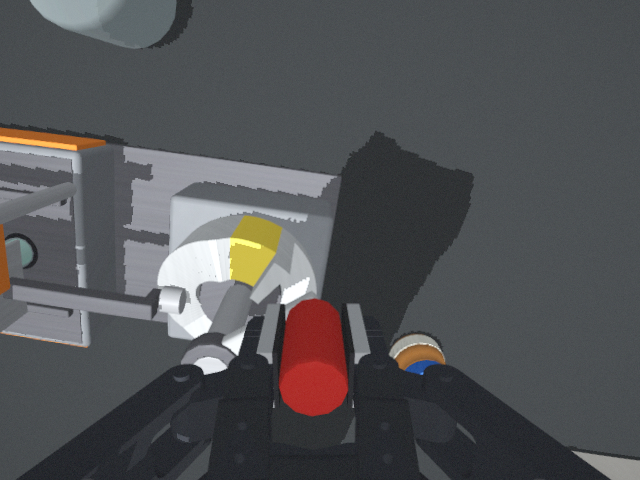

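Request:
arm_command:
  commands:
    - {"offset": [0.001, 0.004, 0], "rot": [0, 0, 0], "jaw": 0.1}
    - {"offset": [0.003, 0.007, 0], "rot": [0, 0, 0], "jaw": 0.1}
    - {"offset": [0.005, 0.011, 0], "rot": [0, 0, 0], "jaw": 0.1}
    - {"offset": [0.007, 0.014, 0], "rot": [0, 0, 0], "jaw": 0.1}
    - {"offset": [0.008, 0.018, 0], "rot": [0, 0, 0], "jaw": 0.1}
    - {"offset": [0.009, 0.022, 0], "rot": [0, 0, 0], "jaw": 0.1}
    - {"offset": [0.01, 0.025, 0], "rot": [0, 0, 0], "jaw": 0.1}
    - {"offset": [0.01, 0.029, 0], "rot": [0, 0, 0], "jaw": 0.1}
    - {"offset": [0.011, 0.033, 0], "rot": [0, 0, 0], "jaw": 0.1}
    - {"offset": [0.011, 0.037, 0], "rot": [0, 0, 0], "jaw": 0.1}
    - {"offset": [0.01, 0.041, 0], "rot": [0, 0, 0], "jaw": 0.1}
    - {"offset": [0.01, 0.041, 0], "rot": [0, 0, 0], "jaw": 0.1}

```text
clock: 6.93
ee_pos: [0.6525, -0.2494, 0.1667]
tool_rot: [0.005, 0.991, 0.137, 0.004]
contact_force: [7.2, -9.3, -2.1]
finger_gap: 0.023
```

```bash
python3 arc.py 6.4 12 0.06
python3 - <<'E'
from h import *
s=snapshot('wrist'); save(s,'w4')
E
python3 arc.py 5.62 1 .1
```

```text
t 6.93 p [ 0.6525 -0.2494  0.1667] ang 0.001 r 0.0565 Ftan -9.3 Frad 7.1 Fz -2.1 gap 0.023
[[-0.0, 0.003], [-0.001, 0.006], [-0.002, 0.01], [-0.003, 0.013], [-0.004, 0.016], [-0.006, 0.019], [-0.007, 0.022], [-0.009, 0.025], [-0.011, 0.027], [-0.013, 0.03], [-0.015, 0.032], [-0.018, 0.034]] end 7.12
t 6.98 p [ 0.6525 -0.2492  0.1667] ang 0.005 r 0.0565 Ftan -10.0 Frad 7.7 Fz -0.9 gap 0.0228
[[0.003, 0.004]] end 5.72
```

View pics/w4.png

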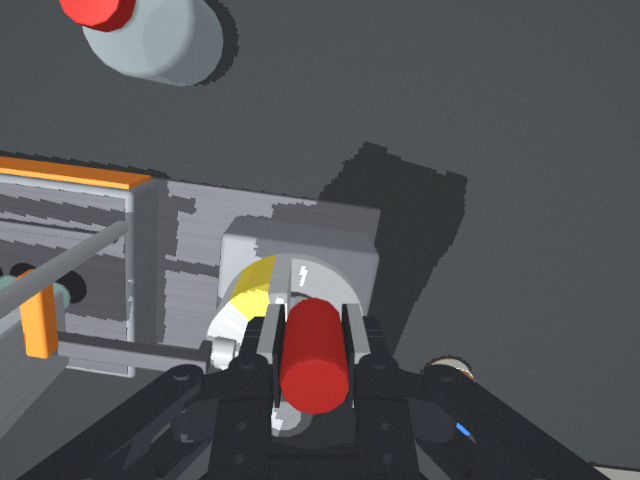

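Request:
arm_command:
  commands:
    - {"offset": [0.001, 0.003, 0], "rot": [0, 0, 0], "jaw": 0.1}
    - {"offset": [0.001, 0.006, 0], "rot": [0, 0, 0], "jaw": 0.1}
    - {"offset": [0, 0.01, 0], "rot": [0, 0, 0], "jaw": 0.1}
    - {"offset": [-0.001, 0.013, 0], "rot": [0, 0, 0], "jaw": 0.1}
    - {"offset": [-0.002, 0.016, 0], "rot": [0, 0, 0], "jaw": 0.1}
    - {"offset": [-0.004, 0.019, 0], "rot": [0, 0, 0], "jaw": 0.1}
    - {"offset": [-0.004, 0.019, 0], "rot": [0, 0, 0], "jaw": 0.1}

```text
clock: 7.57
ee_pos: [0.6485, -0.2287, 0.1667]
tool_rot: [0.003, 0.99, 0.138, 0.003]
contact_force: [5.5, -6.0, 0.5]
finger_gap: 0.0232
```

```bash
sed -i 's/\.596,-\.2495/.5972,-.2490/' arc.py; python3 arc.py 6.70 12 0.04;  python3 - <<'E'
from h import *
s=snapshot('wrist'); save(s,'w5')
E
python3 arc.py 6.7 8 .05
```

```text
t 7.57 p [ 0.6485 -0.2287  0.1667] ang 0.376 r 0.0551 Ftan -7.6 Frad 2.9 Fz 0.5 gap 0.0232
[[-0.001, 0.002], [-0.002, 0.004], [-0.003, 0.006], [-0.004, 0.008], [-0.005, 0.01], [-0.007, 0.011], [-0.008, 0.013], [-0.01, 0.015], [-0.011, 0.016], [-0.013, 0.018], [-0.014, 0.019], [-0.016, 0.021]] end 7.18
t 7.62 p [ 0.6482 -0.2283  0.1667] ang 0.385 r 0.0551 Ftan -6.6 Frad 2.0 Fz 1.0 gap 0.0233
[[-0.001, 0.002], [-0.002, 0.005], [-0.004, 0.007], [-0.005, 0.01], [-0.007, 0.012], [-0.009, 0.014], [-0.011, 0.016], [-0.013, 0.018]] end 7.1000000000000005
```

View pics/w5.png

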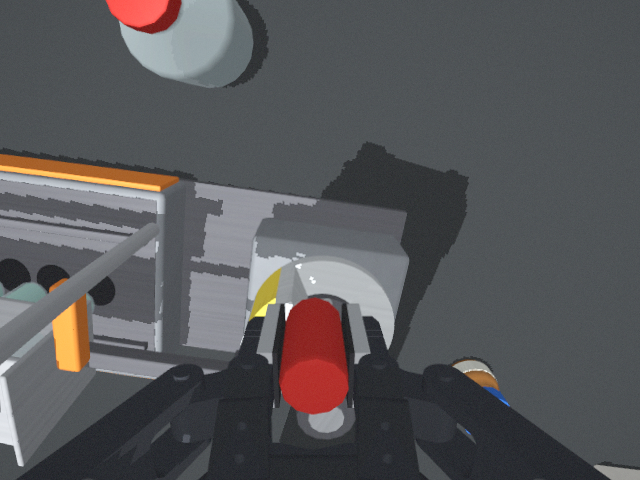

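Request:
arm_command:
  commands:
    - {"offset": [-0.001, 0.002, 0], "rot": [0, 0, 0], "jaw": 0.1}
    - {"offset": [-0.002, 0.004, 0], "rot": [0, 0, 0], "jaw": 0.1}
    - {"offset": [-0.003, 0.006, 0], "rot": [0, 0, 0], "jaw": 0.1}
    - {"offset": [-0.003, 0.006, 0], "rot": [0, 0, 0], "jaw": 0.1}

```text
clock: 7.95
ee_pos: [0.6435, -0.2194, 0.1666]
tool_rot: [0.001, 0.99, 0.139, 0.001]
contact_force: [-1.4, -1.2, 8.9]
finger_gap: 0.0229
```

```bash
python3 arc.py 6.82 8 0.04;  python3 - <<'E'
from h import *
s=snapshot('side'); c=s['image'][200:330,180:330]; cv2.imwrite('pics/s6.png',cv2.resize(c,None,fx=5,fy=4.6,interpolation=2)[:,:,::-1])
E
python3 arc.py 6.7 1 .05
```

```text
t 7.95 p [ 0.6435 -0.2194  0.1666] ang 0.569 r 0.055 Ftan -0.3 Frad -1.8 Fz 8.9 gap 0.0229
[[-0.001, 0.002], [-0.002, 0.004], [-0.004, 0.005], [-0.005, 0.007], [-0.007, 0.009], [-0.008, 0.01], [-0.01, 0.012], [-0.011, 0.013]] end 7.140000000000001
t 8.0 p [ 0.6434 -0.2191  0.1666] ang 0.574 r 0.055 Ftan -0.4 Frad -1.4 Fz 7.6 gap 0.0227
[[-0.001, 0.002]] end 6.75
```

View pics/s6.png

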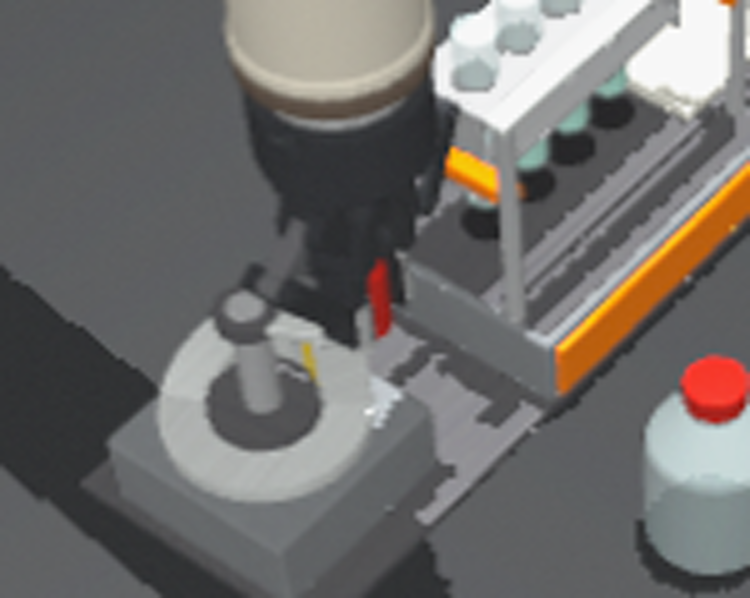

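Request:
arm_command:
  commands:
    - {"offset": [-0.001, 0.002, 0], "rot": [0, 0, 0], "jaw": 0.1}
    - {"offset": [-0.002, 0.003, 0], "rot": [0, 0, 0], "jaw": 0.1}
    - {"offset": [-0.003, 0.004, 0], "rot": [0, 0, 0], "jaw": 0.1}
    - {"offset": [-0.003, 0.004, 0], "rot": [0, 0, 0], "jaw": 0.1}

```text
clock: 8.33
ee_pos: [0.6391, -0.2135, 0.1665]
tool_rot: [0.0, 0.99, 0.139, -0.0]
contact_force: [-6.1, 2.2, 12.2]
finger_gap: 0.0231
```

```bash
python3 arc.py 6.95 8 0.04
```

```text
t 8.33 p [ 0.6391 -0.2135  0.1665] ang 0.703 r 0.0549 Ftan 5.6 Frad -3.3 Fz 12.2 gap 0.0231
[[-0.001, 0.002], [-0.003, 0.003], [-0.004, 0.005], [-0.006, 0.006], [-0.008, 0.008], [-0.009, 0.009], [-0.011, 0.011], [-0.013, 0.012]] end 7.2700000000000005
```

Request:
arm_command:
  commands:
    - {"offset": [-0.001, 0.001, 0], "rot": [0, 0, 0], "jaw": 0.1}
    - {"offset": [-0.002, 0.002, 0], "rot": [0, 0, 0], "jaw": 0.1}
    - {"offset": [-0.003, 0.003, 0], "rot": [0, 0, 0], "jaw": 0.1}
    - {"offset": [-0.003, 0.003, 0], "rot": [0, 0, 0], "jaw": 0.1}

```text
clock: 8.67
ee_pos: [0.6368, -0.2111, 0.1665]
tool_rot: [0.001, 0.99, 0.139, 0.0]
contact_force: [-3.6, 0.1, 9.5]
finger_gap: 0.0229
```

```bash
python3 arc.py 7.06 8 0.04;  python3 - <<'E'
from h import *
s=snapshot('side'); c=s['image'][200:330,180:330]; cv2.imwrite('pics/s7.png',cv2.resize(c,None,fx=5,fy=4.6,interpolation=2)[:,:,::-1])
r=cut_out('rack_top',s); p=maskpts(s,r[0]['pixels']); print(np.percentile(p[:,2],[50,80,95]))
s=snapshot('wrist');save(s,'w7')
E
python3 arc.py 6.7 1 .05
```

```text
t 8.67 p [ 0.6368 -0.2111  0.1665] ang 0.764 r 0.0548 Ftan 2.6 Frad -2.5 Fz 9.5 gap 0.0229
[[-0.002, 0.002], [-0.003, 0.003], [-0.005, 0.004], [-0.007, 0.006], [-0.008, 0.007], [-0.01, 0.008], [-0.012, 0.009], [-0.014, 0.01]] end 7.38
[0.18053394 0.20392144 0.2135007 ]
t 8.82 p [ 0.6368 -0.2111  0.1665] ang 0.764 r 0.0548 Ftan 2.8 Frad -2.9 Fz 8.3 gap 0.0232
[[-0.001, 0.002]] end 6.75
```

View pics/s7.png

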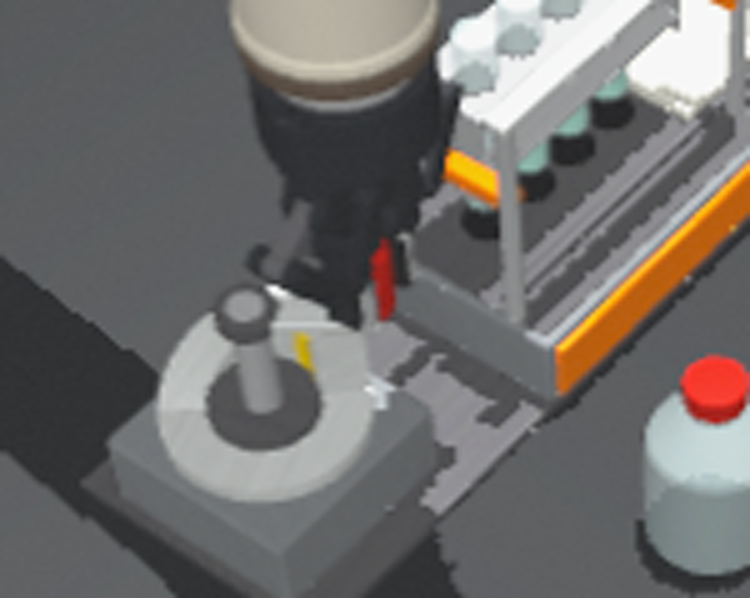

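View pics/w7.png

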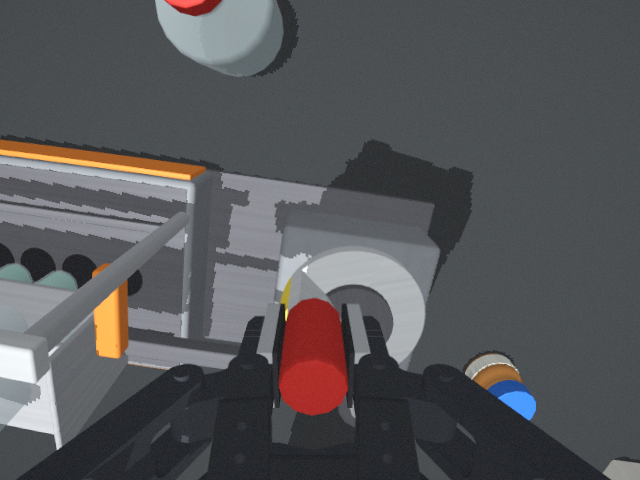

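Request:
arm_command:
  commands:
    - {"offset": [-0.001, 0.001, 0], "rot": [0, 0, 0], "jaw": 0.1}
    - {"offset": [-0.002, 0.002, 0], "rot": [0, 0, 0], "jaw": 0.1}
    - {"offset": [-0.003, 0.003, 0], "rot": [0, 0, 0], "jaw": 0.1}
    - {"offset": [-0.003, 0.003, 0], "rot": [0, 0, 0], "jaw": 0.1}

```text
clock: 9.15
ee_pos: [0.6347, -0.2091, 0.1666]
tool_rot: [0.001, 0.99, 0.139, 0.001]
contact_force: [0.3, -2.6, 7.3]
finger_gap: 0.0232
```

```bash
python3 arc.py 7.06 8 0.04
```

```text
t 9.15 p [ 0.6347 -0.2091  0.1666] ang 0.816 r 0.0548 Ftan -2.0 Frad -1.7 Fz 7.3 gap 0.0232
[[-0.002, 0.002], [-0.003, 0.003], [-0.005, 0.004], [-0.007, 0.006], [-0.008, 0.007], [-0.01, 0.008], [-0.012, 0.009], [-0.014, 0.01]] end 7.38
```

Request:
arm_command:
  commands:
    - {"offset": [-0.001, 0.001, 0], "rot": [0, 0, 0], "jaw": 0.1}
    - {"offset": [-0.002, 0.002, 0], "rot": [0, 0, 0], "jaw": 0.1}
    - {"offset": [-0.002, 0.002, 0], "rot": [0, 0, 0], "jaw": 0.1}
    - {"offset": [-0.002, 0.002, 0], "rot": [0, 0, 0], "jaw": 0.1}

```text
clock: 9.48
ee_pos: [0.6327, -0.2074, 0.1666]
tool_rot: [0.001, 0.99, 0.139, 0.001]
contact_force: [-0.6, -2.9, 7.4]
finger_gap: 0.0231
```

```bash
python3 arc.py 7.06 8 0.04;  python3 - <<'E'
from h import *
s=snapshot('side'); c=s['image'][200:330,180:330]; cv2.imwrite('pics/s8.png',cv2.resize(c,None,fx=5,fy=4.6,interpolation=2)[:,:,::-1])
r=cut_out('rack_top',s); p=maskpts(s,r[0]['pixels']); print(np.percentile(p[:,2],[50,80,95]))
E
```

```text
t 9.48 p [ 0.6327 -0.2074  0.1666] ang 0.864 r 0.0547 Ftan -1.4 Frad -2.6 Fz 7.4 gap 0.0231
[[-0.002, 0.002], [-0.003, 0.003], [-0.005, 0.004], [-0.007, 0.006], [-0.008, 0.007], [-0.01, 0.008], [-0.012, 0.009], [-0.014, 0.01]] end 7.38
[0.17954477 0.20191142 0.21320734]
```

View pics/s8.png

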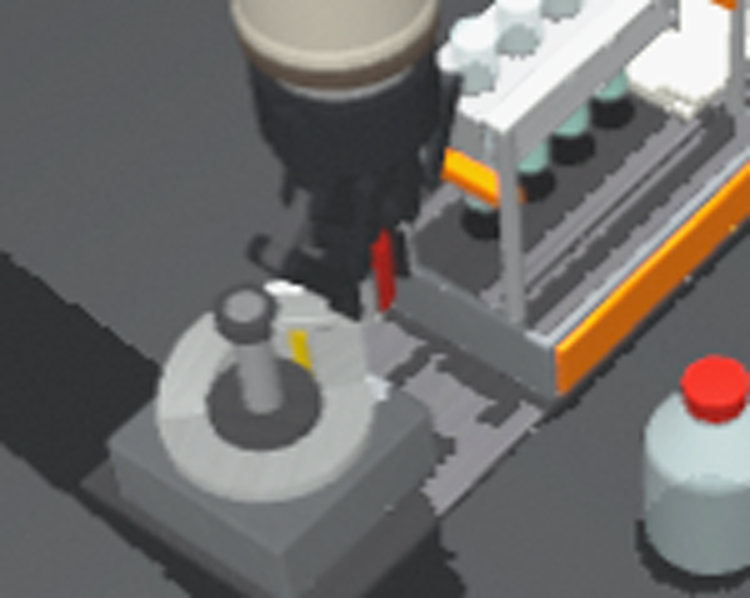

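Request:
arm_command:
  commands:
    - {"offset": [0, 0, 0], "rot": [0, 0, 0], "jaw": 0.55}
    - {"offset": [0, 0, 0], "rot": [0, 0, 0], "jaw": 0.55}
    - {"offset": [0, 0, 0], "rot": [0, 0, 0], "jaw": 0.55}
    - {"offset": [0, 0, 0.01], "rot": [0, 0, 0], "jaw": 0.55}
    - {"offset": [0, 0, 0.03], "rot": [0, 0, 0], "jaw": 0.55}
    - {"offset": [0, 0, 0.06], "rot": [0, 0, 0], "jaw": 0.55}
    - {"offset": [0, 0, 0.09], "rot": [0, 0, 0], "jaw": 0.55}
    - {"offset": [0, 0, 0.12], "rot": [0, 0, 0], "jaw": 0.55}
    - {"offset": [-0.02, 0, 0.15], "rot": [0, 0, 0], "jaw": 0.4}
    - {"offset": [-0.04, 0, 0.15], "rot": [0, 0, 0], "jaw": 0.2}
    - {"offset": [-0.06, 0, 0.15], "rot": [0, 0, 0], "jaw": 0}
    - {"offset": [-0.08, 0, 0.15], "rot": [0, 0, 0], "jaw": 0}

```text
clock: 10.58
ee_pos: [0.551, -0.2057, 0.3155]
tool_rot: [0.0, 0.99, 0.139, 0.001]
contact_force: [-0.1, 0.1, 0.9]
finger_gap: 0.0003
```

Run:
```python
from h import *
o=get_obs(); print(o['clock'],np.round(o['ee_pos'],4),np.round(o['contact_force'],1),np.round(o['qpos'],2))
s=snapshot('side'); c=s['image'][200:330,180:330]; cv2.imwrite('pics/s9.png',cv2.resize(c,None,fx=5,fy=4.6,interpolation=2)[:,:,::-1])
r=cut_out('rack_top',s); p=maskpts(s,r[0]['pixels']); print(np.percentile(p[:,2],[50,80,95]))
s=snapshot('wrist'); save(s,'w9')
```

```text
10.5833 [ 0.551  -0.2057  0.3155] [-0.1  0.1  0.9] [ 0.81  0.35 -0.64  1.61  0.22  1.26 -1.16]
[0.17828187 0.19683116 0.21226947]
```

View pics/s9.png

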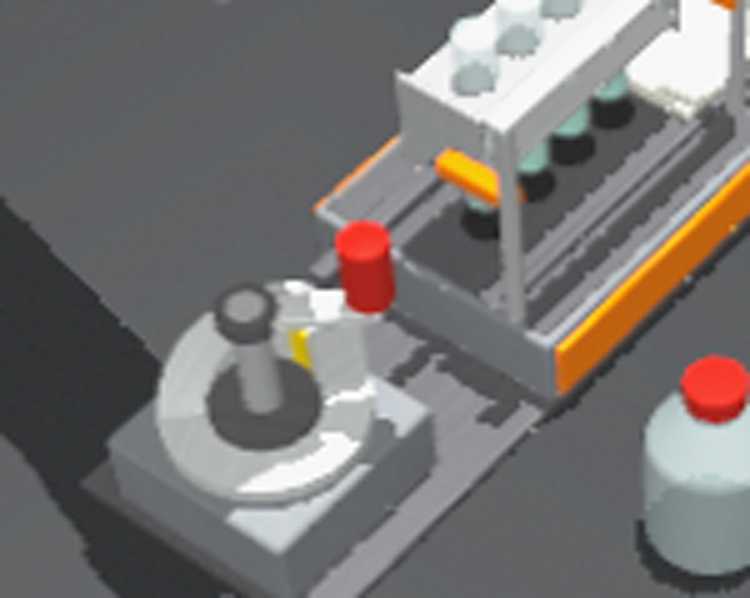

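View pics/w9.png

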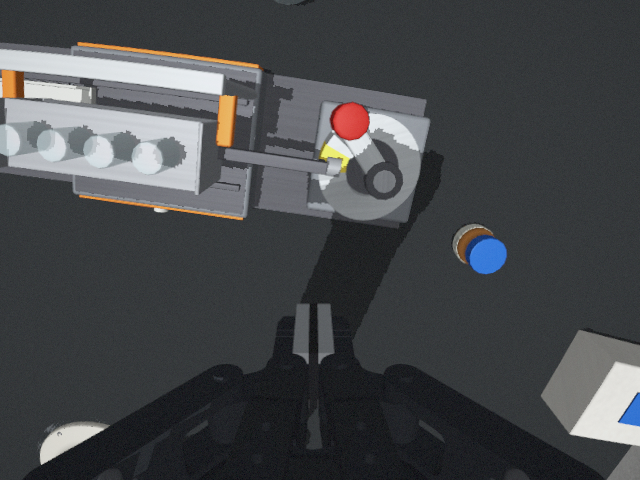

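Request:
arm_command:
  commands:
    - {"offset": [-0.01, 0.035, 0], "rot": [0, 0, 0.118], "jaw": 0}
    - {"offset": [-0.02, 0.07, 0], "rot": [0, 0, 0.236], "jaw": 0}
    - {"offset": [-0.03, 0.105, 0], "rot": [0, 0, 0.354], "jaw": 0}
    - {"offset": [-0.03, 0.14, 0], "rot": [0, 0, 0.472], "jaw": 0}
    - {"offset": [-0.03, 0.18, 0], "rot": [0, 0, 0.59], "jaw": 0}
    - {"offset": [-0.03, 0.22, 0], "rot": [0, 0, 0.708], "jaw": 0}
    - {"offset": [-0.03, 0.26, 0], "rot": [0, 0, 0.826], "jaw": 0}
    - {"offset": [-0.03, 0.3, 0], "rot": [0, 0, 0.944], "jaw": 0}
    - {"offset": [-0.03, 0.34, 0], "rot": [0, 0, 1.062], "jaw": 0}
    - {"offset": [-0.03, 0.38, 0], "rot": [0, 0, 1.18], "jaw": 0}
    - {"offset": [-0.03, 0.42, 0], "rot": [0, 0, 1.298], "jaw": 0}
    - {"offset": [-0.03, 0.455, 0], "rot": [0, 0, 1.416], "jaw": 0}

```text
clock: 11.73
ee_pos: [0.5215, 0.2524, 0.3149]
tool_rot: [-0.001, 0.659, 0.752, 0.001]
contact_force: [0.2, -0.1, 0.2]
finger_gap: 0.0001
```

Run:
```python
from h import *
o=get_obs(); print(o['clock'],np.round(o['ee_pos'],4),np.round(o['tool_rot'],3),np.round(o['qpos'],2))
```

```text
11.7333 [0.5215 0.2524 0.3149] [-0.001  0.659  0.752  0.001] [ 0.28  0.45 -1.04  1.62  0.4   1.3  -0.7 ]
```

Run:
```python
from h import *
o=get_obs(); s=snapshot('wrist'); save(s,'w10')
t=snapshot('side'); save(t,'s10')
im=t['image'].astype(int); r,g,b=im[...,0],im[...,1],im[...,2]
yy,xx=np.mgrid[:480,:640]
m=(b>120)&(r<90)&(xx>320)&(xx<380)&(yy>140)&(yy<200); p=maskpts(t,m); p=p[p[:,2]>.05]; print(len(p),np.round(np.percentile(p,[3,50,97],axis=0),4).tolist())
im=s['image'].astype(int); r,g,b=im[...,0],im[...,1],im[...,2]; m=(b>90)&(r<60)&(b>g+30); p=maskpts(s,m,o); print(len(p),np.round(np.percentile(p,[3,50,97],axis=0),4).tolist()); print(np.round(get_obs()['ee_pos'],4))
```

```text
138 [[0.522, 0.2109, 0.0717], [0.5376, 0.2149, 0.0952], [0.5506, 0.2234, 0.1132]]
6831 [[0.5309, -0.7217, -0.6541], [1.6918, -0.4984, -0.5478], [1.6967, 0.2214, 0.1081]]
[0.5193 0.2575 0.3151]
```

View pics/w10.png

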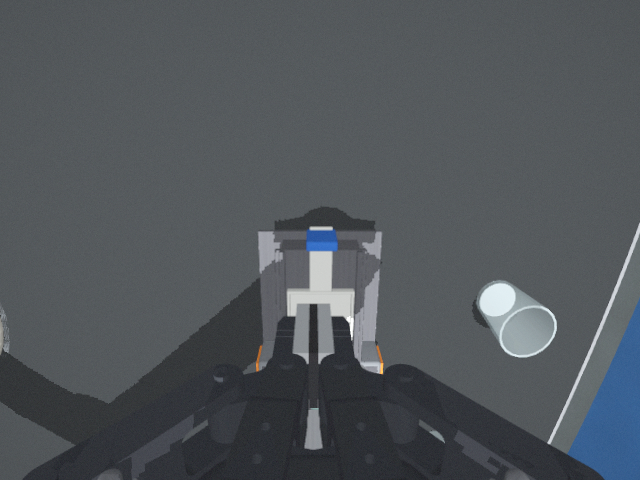

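View pics/s10.png

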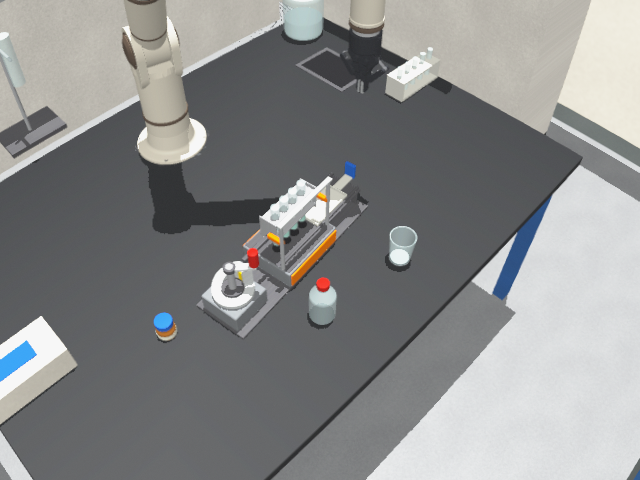

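Request:
arm_command:
  commands:
    - {"offset": [0.012, 0.014, 0], "rot": [0, 0, 0], "jaw": 0}
    - {"offset": [0.012, 0.014, -0.035], "rot": [0, 0, 0], "jaw": 0}
    - {"offset": [0.012, 0.014, -0.07], "rot": [0, 0, 0], "jaw": 0}
    - {"offset": [0.012, 0.014, -0.105], "rot": [0, 0, 0], "jaw": 0}
    - {"offset": [0.012, 0.014, -0.14], "rot": [0, 0, 0], "jaw": 0}
    - {"offset": [0.012, 0.014, -0.175], "rot": [0, 0, 0], "jaw": 0}
    - {"offset": [0.012, 0.014, -0.205], "rot": [0, 0, 0], "jaw": 0}
    - {"offset": [0.012, 0.014, -0.232], "rot": [0, 0, 0], "jaw": 0}
    - {"offset": [0.012, 0.014, -0.232], "rot": [0, 0, 0], "jaw": 0}
    - {"offset": [0.012, 0.014, -0.232], "rot": [0, 0, 0], "jaw": 0}

```text
clock: 12.67
ee_pos: [0.533, 0.2625, 0.0813]
tool_rot: [-0.001, 0.662, 0.749, -0.001]
contact_force: [0.5, -0.6, 0.4]
finger_gap: 0.0002
```

Run:
```python
from h import *
s=snapshot('wrist'); save(s,'w11'); o=get_obs(); print(np.round(o['ee_pos'],4),np.round(o['tool_rot'],3))
```

```text
[0.5342 0.2634 0.0831] [-0.     0.662  0.749  0.   ]
```

View pics/w11.png

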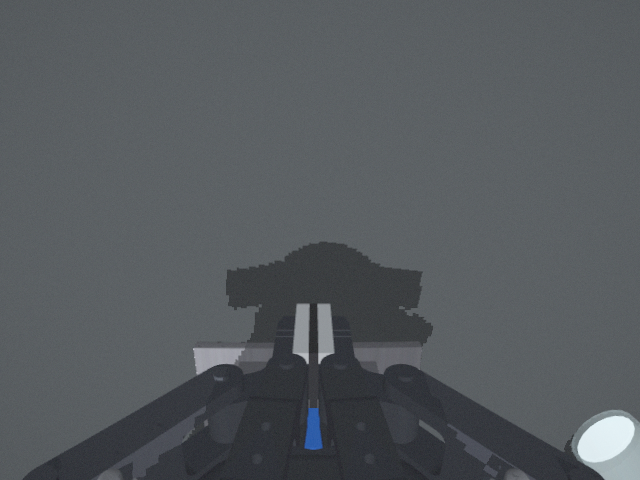

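Request:
arm_command:
  commands:
    - {"offset": [0.001, -0.012, 0], "rot": [0, 0, 0], "jaw": 0}
    - {"offset": [0.003, -0.024, 0], "rot": [0, 0, 0], "jaw": 0}
    - {"offset": [0.004, -0.034, 0], "rot": [0, 0, 0], "jaw": 0}
    - {"offset": [0.006, -0.044, 0], "rot": [0, 0, 0], "jaw": 0}
    - {"offset": [0.007, -0.055, 0], "rot": [0, 0, 0], "jaw": 0}
    - {"offset": [0.008, -0.066, 0], "rot": [0, 0, 0], "jaw": 0}
    - {"offset": [0.01, -0.077, 0], "rot": [0, 0, 0], "jaw": 0}
    - {"offset": [0.011, -0.088, 0], "rot": [0, 0, 0], "jaw": 0}
    - {"offset": [0.012, -0.098, 0], "rot": [0, 0, 0], "jaw": 0}
    - {"offset": [0.014, -0.108, 0], "rot": [0, 0, 0], "jaw": 0}
    - {"offset": [0.015, -0.118, 0], "rot": [0, 0, 0], "jaw": 0}
    - {"offset": [0.016, -0.128, 0], "rot": [0, 0, 0], "jaw": 0}

```text
clock: 13.72
ee_pos: [0.5498, 0.1339, 0.0822]
tool_rot: [-0.0, 0.662, 0.75, 0.0]
contact_force: [1.9, 2.9, 0.7]
finger_gap: 0.0004
```

Run:
```python
from h import *
s=snapshot('side'); save(s,'s12'); o=get_obs(); print(np.round(o['ee_pos'],4),np.round(o['contact_force'],1))
```

```text
[0.5501 0.1308 0.0818] [ 0.2 -0.   0.3]
```

View pics/s12.png

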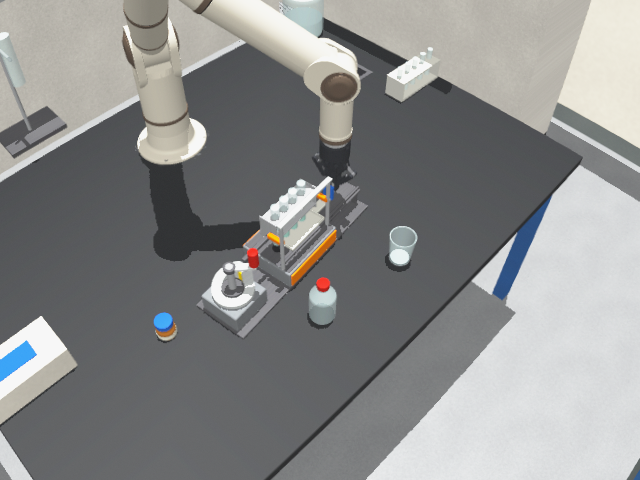

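Tray slides well with ~3 N. About 25–30 mm to go; smaller steps now.

Request:
arm_command:
  commands:
    - {"offset": [0.001, -0.007, 0], "rot": [0, 0, 0], "jaw": 0}
    - {"offset": [0.002, -0.012, 0], "rot": [0, 0, 0], "jaw": 0}
    - {"offset": [0.002, -0.017, 0], "rot": [0, 0, 0], "jaw": 0}
    - {"offset": [0.003, -0.021, 0], "rot": [0, 0, 0], "jaw": 0}
    - {"offset": [0.003, -0.024, 0], "rot": [0, 0, 0], "jaw": 0}

```text
clock: 14.18
ee_pos: [0.5524, 0.1104, 0.0821]
tool_rot: [-0.0, 0.662, 0.75, -0.0]
contact_force: [0.6, 2.0, -1.4]
finger_gap: -0.0003
```

Request:
arm_command:
  commands:
    - {"offset": [0, -0.002, 0], "rot": [0, 0, 0], "jaw": 0}
    - {"offset": [0.001, -0.004, 0], "rot": [0, 0, 0], "jaw": 0}
    - {"offset": [0.001, -0.004, 0], "rot": [0, 0, 0], "jaw": 0}

```text
clock: 14.43
ee_pos: [0.5534, 0.1062, 0.0822]
tool_rot: [-0.0, 0.662, 0.749, -0.0]
contact_force: [0.2, -0.1, -0.4]
finger_gap: 0.0002
```

Request:
arm_command:
  commands:
    - {"offset": [0, -0.002, 0], "rot": [0, 0, 0], "jaw": 0}
    - {"offset": [0.001, -0.004, 0], "rot": [0, 0, 0], "jaw": 0}
    - {"offset": [0.001, -0.004, 0], "rot": [0, 0, 0], "jaw": 0}

```text
clock: 14.68
ee_pos: [0.5543, 0.1033, 0.0823]
tool_rot: [-0.0, 0.662, 0.75, 0.0]
contact_force: [-1.3, 2.9, -0.9]
finger_gap: -0.0003
```

Run:
```python
from h import *
s=snapshot('side'); c=s['image'][150:270,240:390]; cv2.imwrite('pics/s13.png',cv2.resize(c,None,fx=5,fy=5,interpolation=2)[:,:,::-1]); o=get_obs(); print(np.round(o['ee_pos'],4),np.round(o['contact_force'],1))
```

```text
[0.5543 0.1033 0.0823] [-1.9  2.9 -0.2]
```

View pics/s13.png

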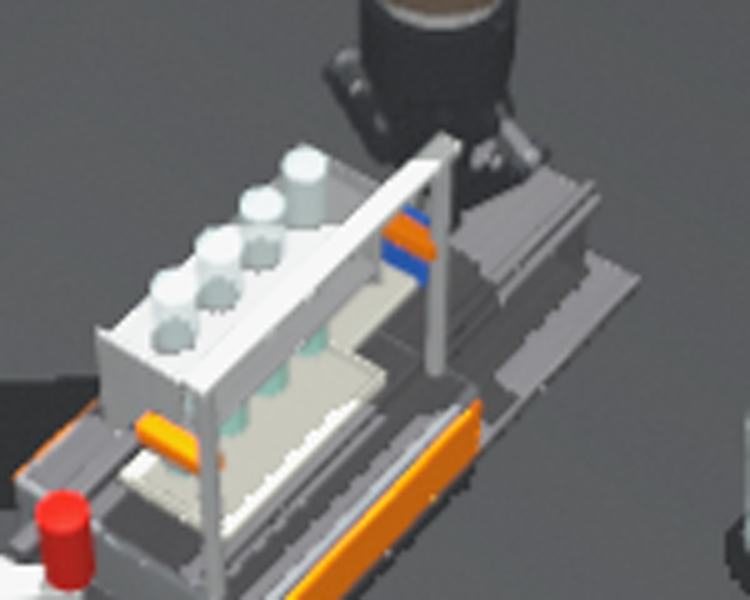

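Request:
arm_command:
  commands:
    - {"offset": [0, -0.002, 0], "rot": [0, 0, 0], "jaw": 0}
    - {"offset": [0, -0.003, 0], "rot": [0, 0, 0], "jaw": 0}
    - {"offset": [0, -0.003, 0], "rot": [0, 0, 0], "jaw": 0}

```text
clock: 14.98
ee_pos: [0.5543, 0.1032, 0.0825]
tool_rot: [-0.001, 0.661, 0.75, 0.002]
contact_force: [-0.9, 7.6, -3.1]
finger_gap: 0.0
```

Request:
arm_command:
  commands:
    - {"offset": [0, -0.003, 0], "rot": [0, 0, 0], "jaw": 0}
    - {"offset": [0, -0.003, 0], "rot": [0, 0, 0], "jaw": 0}
    - {"offset": [0, 0.003, 0], "rot": [0, 0, 0], "jaw": 0}
    - {"offset": [-0.002, 0.02, 0], "rot": [0, 0, 0], "jaw": 0}
    - {"offset": [-0.006, 0.045, 0], "rot": [0, 0, 0], "jaw": 0}
    - {"offset": [-0.009, 0.075, 0.02], "rot": [0, 0, 0], "jaw": 0}
    - {"offset": [-0.013, 0.105, 0.055], "rot": [0, 0, 0], "jaw": 0}
    - {"offset": [-0.017, 0.135, 0.09], "rot": [0, 0, 0], "jaw": 0}
    - {"offset": [-0.03, 0.155, 0.12], "rot": [0, 0, 0], "jaw": 0}
    - {"offset": [-0.05, 0.175, 0.15], "rot": [0, 0, 0], "jaw": 0}
    - {"offset": [-0.05, 0.175, 0.15], "rot": [0, 0, 0], "jaw": 0}
    - {"offset": [-0.05, 0.175, 0.15], "rot": [0, 0, 0], "jaw": 0}

```text
clock: 15.98
ee_pos: [0.5046, 0.2775, 0.2354]
tool_rot: [0.002, 0.66, 0.751, 0.002]
contact_force: [-0.2, -0.9, -0.7]
finger_gap: -0.0003
```

Run:
```python
from h import *
t=snapshot('top'); save(t,'t14'); s=snapshot('side'); save(s,'s14'); o=get_obs(); print(o['clock'],np.round(o['ee_pos'],4),np.round(o['contact_force'],1))
for S in (t,s):
    im=S['image'].astype(int); r,g,b=im[...,0],im[...,1],im[...,2]
    m=(b>100)&(r<90)&(b>g+40); p=maskpts(S,m); k=(p[:,2]>.05)&(p[:,2]<.13)&(abs(p[:,0]-.55)<.04)&(p[:,1]>.02)&(p[:,1]<.3); p=p[k]; print(len(p),np.round(np.percentile(p,[3,50,97],axis=0),4).tolist() if len(p) else '')
    for q in ['roller','rack_top','reagent_bottle','beaker','sample_jar']:
        r=cut_out(q,S)
        if r: p=maskpts(S,r[0]['pixels']); print(q,np.round(r[0]['at']),np.round(np.median(p,0),3))
c=s['image'][150:330,180:390]; cv2.imwrite('pics/s14z.png',cv2.resize(c,None,fx=3.3,fy=3.3,interpolation=2)[:,:,::-1])
c=t['image'][200:320,180:460]; cv2.imwrite('pics/t14z.png',cv2.resize(c,None,fx=2.8,fy=2.8,interpolation=2)[:,:,::-1])
```

```text
16.0833 [0.5054 0.2731 0.2318] [-0.4 -1.7 -0.1]
29 [[0.5385, 0.0803, 0.0913], [0.5516, 0.0824, 0.1067], [0.5661, 0.0902, 0.1109]]
rack_top [320. 261.] [ 0.573 -0.051  0.178]
reagent_bottle [353. 182.] [ 0.748 -0.118  0.091]
beaker [233. 171.] [0.791 0.142 0.034]
sample_jar [484. 278.] [ 0.536 -0.408  0.053]
40 [[0.5375, 0.0816, 0.068], [0.5554, 0.0848, 0.0796], [0.5671, 0.0967, 0.1104]]
rack_top [285. 213.] [ 0.578 -0.061  0.179]
reagent_bottle [321. 299.] [ 0.771 -0.133  0.085]
beaker [402. 242.] [0.783 0.137 0.056]
sample_jar [165. 328.] [ 0.548 -0.416  0.051]
```

View pics/s14z.png

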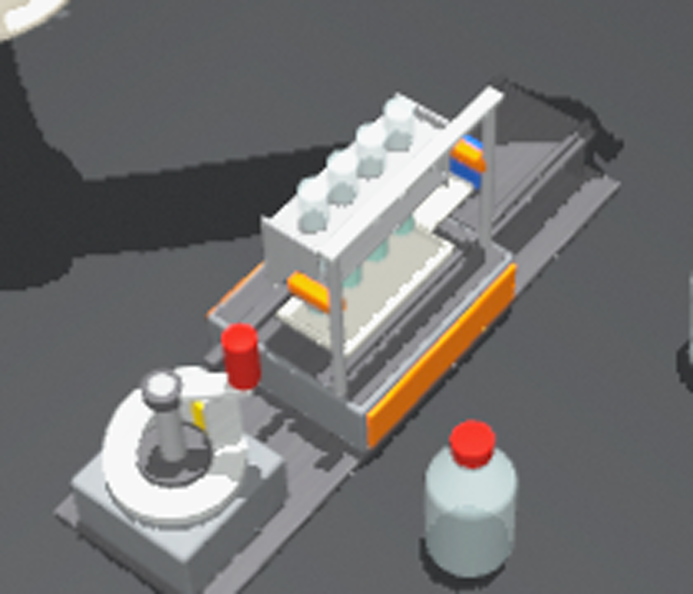

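View pics/t14z.png

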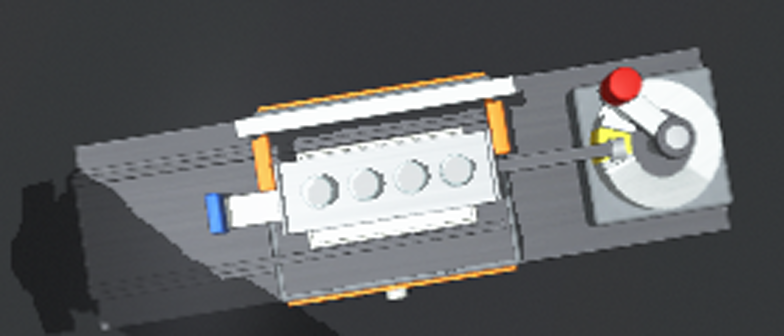

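```bash
python3 -c "
from station import *
print(finish_job())"
```

```text
the job is handed in; nothing more can be done
None
```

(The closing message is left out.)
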